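# Park the sprung gate of the charging tray and slide the power bank home

### The arm

A 6-joint arm with a two-finger parallel gripper is mounted at the origin on the work surface. World frame = base frame: x ahead of the robot, y to its left, z up, the work surface at z = 0. Lengths are in m, angles in rad, forces in N, time in s.
With the tool pointing down it reaches from about 0.4 to 0.825 m from the base axis. Payload 7 kg.
Tool frame: the origin (TCP) lies on the centre line of the jaws, within the pads' length; the fingertips stand 25 mm ahead of it and the grasp point (between the pads) lies 6 mm ahead of it; z points along the fingers, y is the direction in which the jaws open and shut (so a half turn about z gives the same grasp; the last joint's range is limited). The gripper opens to 88 mm and grips with 3 to 60 N. Pads are 19 mm wide; open, the fingers measure 130 mm over their backs; the gripper's body (78 mm by 193 mm) begins 47 mm behind the grasp point.
Start: joints at [-0.934, 0.359, 0.012, 0, -1.224, -0.288], TCP at [0.231, -0.634, 0.252] pointing down, gripper open.
Joint ranges: [-3.07, 3.07], [-1.43, 2.12], [-1.02, 1.25], [-3.03, 1.67], [-3.05, -0], [-3.03, 3.03]. Speed limits (rad/s): [2.39, 2.39, 3.01, 3.14, 3.14, 3.14].

### API

Orientations are given as [roll, pitch, yaw] about the fixed x, y, z axes, in that order (R = Rz(yaw) Ry(pitch) Rx(roll)).
In Python, from station import * gives the robot as it stands. The module is installed in compiled form; this text tells all that it offers.
- The arm moves only by the tool step_arm, never from a script. Its argument "commands" is text: rows parted by semicolons, each of 6 numbers parted by spaces: the shift along the tool's x, y, z in mm, then the turn, a rotation vector about the tool's x, y, z in rad. A call has 1 to 8 rows; each row shifts and turns the commanded pose from where the row before left it, along the tool's axes as they then stand; what a row does not reach is not made up. A row lasts 1/8 s, in which the tool goes at most 62.5 mm and 10.7 degrees, less where a joint would pass 70% of its speed; a pose out of reach is approached as far as the arm can. A call is refused whole if a number of a shift passes 62.5 or a number of a turn 0.188, either way. A call with a gripper value outside its range is refused whole. "jaw" is the finger opening in mm, from 0 to 87.6, set as the call begins (left out, the last holds). The fingers move at their own pace and stop on an object; "grip_force" is the grip in N (left out, the last holds). Time passes only in rows, so rows that do not move let the fingers close. It gives the time, the measured TCP pose, the force and the opening at its end, in the units of the state.
- get_state(): the state, without advancing time (a new reading comes with each control period).
- grab_frame(name): name is "scene" or "side" or "wrist"; returns a dict with "frame" (400x640x3 uint8, red, green, blue), "fovy" (degrees; the focal length in pixels is half the picture's height over the tangent of half this angle, whatever the lens; pixels are square), "cx", "cy" (the principal point, pixels), "k1" (the pictures are not rectified: a ray, as slopes to the right and down, at radius r is drawn at 1 + k1 r^2 times it, then the intrinsics apply), "rvec" (rotation vector, rad) and "tvec" (3), from world to camera coordinates, as OpenCV has them; the wrist camera has in their place "tool_from_camera" (4x4, takes a point from camera to tool coordinates, whose origin is the TCP and whose axes are the flange's). Camera axes: x right, y down, z forward; pixel columns grow to the right and rows downward; lengths in m; the calibration is good to about 2 mm. A picture is of the moment at which its call begins: read the wrist's pose just before it. There is no depth.
- job_done(): hands the job in, once; it reports no verdict.
Trained networks look in a picture, given as the dict that the camera call returned (one of the last four; its "shot" number tells which), for a name from the list of things; names that differ only in an ending like _2 or _b are one class to them, and where a whole thing is asked for, a point or a joint stands for the part that bears it (a point fixed in the world has none). Each returns a list of dicts, best first, with "conf" (0 to 1); they miss things now and then, are a little off and sometimes report something else, mostly with a low value. They report only what shows in the picture. A call takes as long as a camera call. They do not tell look-alikes from the thing itself.
- recognise(picture, name): "pixel" ([column, row] in pixels, amid what is visible of it).
The state is a dict: "t": time; "q": joint angles; "qd": joint speeds; "joint_efforts": joint torques, N m; "eef_pos": TCP position; "ee_rot": TCP orientation; "force": force on the tool from outside, world axes, zero at the start; "moment": the same for the moment, N m; "width": finger opening in m.
Only numpy, scipy, OpenCV 4.12 (cv2) and the standard library are available. Lean on these libraries where they do the work, as an engineer would, in place of code of your own. Each camera call takes 0.05 s, during which the arm holds its last target.

### The job

On the study desk, open the sprung gate of the charging tray: push its orange thumb plate away from the channel against the spring and then across towards the charging end, so that its steel pin drops into the holding notch and the gate stays open by itself. Then slide the dark blue power bank along the tray, without lifting it out, until it sits fully home against the charging end. Leave the gate parked open and the other things on the desk where they are.

Things in the scene. Friction and masses are not known exactly. Their poses are not given: they have to be found in the camera images.
- tray: Fixed charging tray, 235 x 330 mm (own x -95 to 140, y -185 to 145). Origin on the desk; x away from the robot across the channel, y along the channel to the white charging end, z up. Channel: floor z = 8, x -80 to -8 mm, rails to z = 20, open at the -y end; an orange gate 12 mm thick bars it at y = 0. Beyond it the gate housing: x -8 to 130, y -80 to 80, flat top z = 30 mm.
- home_face (a point): Point on the channel floor's centre line at the face of the charging end, tray frame x = -44, y = 118, z = 8 mm; axes as the tray. The white end block with brass contacts stands beyond it (+y), 27 mm thick, top at z = 34 mm.
- notch (a point): Where the steel pin's axis lies when parked in the holding notch, tray frame x = 78, y = -29, z = 30 mm (housing top); axes as the tray. The pin's J-shaped slot runs 62 mm along +x from x = 30, y = -45 mm, then 16 mm across to +y, then back 9 mm to -x into this notch.
- gate (a joint): Travel of orange gate and thumb plate along the tray's +x, in m: 0 = shut across the channel (spring rest), 0.062 = hard stop. The spring pushes it back to 0 with about 4 N at 0, 10 N at the stop. Only above about 0.057 can the pin pass across; parked in the notch it rests by itself at about 0.048, the channel fully clear.
- thumb (a joint): Sideways travel of the thumb plate and pin along the tray's +y, in m: 0 = in the straight run, about 0.016 = over or in the notch (stop at 0.017). No spring, light friction; it rides on the gate.
- thumb_corner (a point): Inner corner, mid height, of the orange thumb plate, an upright L 8 mm thick, z 34 to 70 mm, axes as the tray. Its back wing runs 52 mm to -y from here (push its face to +x), its side wing 42 mm to -x (push its face to +y). A foot bar, z 32 to 39 mm, juts 7 mm to -x from the back wing. At rest the point is at x = 50, y = 35, z = 52 mm in the tray frame.
- power_bank: Dark blue loose power bank lying in the channel on the -y side of the gate, 66 (x) x 100 (y) x 26 mm (z), about 0.24 kg. Origin at the centre of its underside, y axis lengthwise towards the charging end. Fully home, its origin is at y = 68 mm in the tray frame.
- mug: Bystander: blue mug, radius 40, height 92 mm, origin at the centre of its underside. Not to be disturbed.
- mouse: Bystander: black computer mouse, 100 x 60 x 34 mm, origin on its underside. Not to be disturbed.
- notes: Bystander: yellow block of notes, 76 x 76 x 22 mm, origin at the centre of its underside. Not to be disturbed.
- stapler: Bystander: red stapler, 130 x 34 x 44 mm, origin at the centre of its underside. Not to be disturbed.
- ornament: Bystander: green egg-shaped ornament, radius 40, height 98 mm, origin at the centre of its underside. Not to be disturbed.
- eraser: Bystander: white eraser, 42 x 20 x 14 mm, origin at the centre of its underside. Not to be disturbed.
Things that resemble listed ones, but are neither listed nor needed, are in the scene too. Leave any green or white look-alike of the power_bank alone.

How it is judged:
By the outcome, as a careful person would: the job done as asked, in the order asked, and still so for the second after the job is handed in, with the robot touching nothing.
It also fails if it takes over 48 s, if anything falls off the work surface, if the arm or the gripper's body presses on something with over 40 N, if the wrist force passes 120 N, or if a joint passes its speed limit or range.

## Working session

There is one attempt and no reset: what is moved stays moved. The work goes in short steps, Python scripts to look and compute and a tool call to move; the robot and the scene stay as the last step left them, time stands still between calls to the robot, and variables do not carry over. Pictures are saved under pics/ and viewed, and the job is handed in when it is done.

Besides the shell and the picture viewer there is one more tool, called after ">>>" as name(argument=value, ...), one argument or row to a line, values as JSON. step_arm: Moves the arm, as the interface text tells. Its arguments: {"type":"object","properties":{"commands":{"type":"string"},"jaw":{"type":"number"},"grip_force":{"type":"number"}},"required":["commands"]}

```bash
mkdir -p pics; ls; cat > h.py <<'E'
from station import *
import numpy as np, cv2
from scipy.spatial.transform import Rotation as R
def save(p,n): cv2.imwrite(f'pics/{n}.png', cv2.cvtColor(p['frame'],cv2.COLOR_RGB2BGR))
def campose(p,s=None):
    if 'rvec' in p:
        Rm=cv2.Rodrigues(np.array(p['rvec'],float))[0]; t=np.array(p['tvec'],float).ravel()
        return Rm,t   # world->cam
    T=np.eye(4); T[:3,:3]=R.from_euler('xyz',s['ee_rot']).as_matrix(); T[:3,3]=s['eef_pos']
    M=T@np.array(p['tool_from_camera']); M=np.linalg.inv(M)
    return M[:3,:3],M[:3,3]
def proj(p,X,s=None):
    Rm,t=campose(p,s); f=p['frame'].shape[0]/2/np.tan(np.radians(p['fovy'])/2)
    c=np.atleast_2d(X)@Rm.T+t; u=c[:,:2]/c[:,2:]; r2=(u**2).sum(1,keepdims=True)
    return u*(1+p['k1']*r2)*f+[p['cx'],p['cy']]
def ray(p,px,s=None):
    Rm,t=campose(p,s); f=p['frame'].shape[0]/2/np.tan(np.radians(p['fovy'])/2)
    d=(np.array(px,float)-[p['cx'],p['cy']])/f; u=d.copy()
    for _ in range(30): u=d/(1+p['k1']*(u@u))
    v=Rm.T@np.array([u[0],u[1],1]); return -Rm.T@t, v
def atz(p,px,z,s=None):
    o,v=ray(p,px,s); return o+v*(z-o[2])/v[2]
E
python3 - <<'E'
from h import *
s=get_state(); print(s)
for n in ['scene','side','wrist']:
    p=grab_frame(n); save(p,n+'0'); print(n,{k:v for k,v in p.items() if k!='frame'})
    for o in ['tray','notch','gate','thumb_corner','power_bank','home_face','mug','ornament']:
        try: print(o,[(np.round(d['pixel']),round(d['conf'],2)) for d in recognise(p,o)[:4]])
        except Exception as e: print(o,e)
E
```

```text
pics
{'t': 0.0, 'q': array([-9.33861893e-01,  3.59411118e-01,  1.11157636e-02, -3.56896553e-04,
       -1.22411249e+00, -2.88114619e-01]), 'qd': array([ 0.00107892,  0.00065233, -0.00103149, -0.00159391,  0.00123627,
       -0.00031583]), 'joint_efforts': array([ 1.42976420e-03, -5.82725823e+01,  2.93052900e+01,  6.99705496e+00,
        6.90956818e-03, -1.80312009e-04]), 'eef_pos': array([ 0.23055756, -0.63395081,  0.25063054]), 'ee_rot': array([ 3.13995222e+00, -1.36271621e-04, -2.79289426e+00]), 'force': array([-0.34655631, -0.39617282,  0.28434984]), 'moment': array([ 0.02591787, -0.03013343,  0.00783068]), 'width': 0.08741262061744058}
scene {'fovy': 56.709462149412246, 'cx': 317.60049162269917, 'cy': 202.5705733511729, 'k1': -0.004773874349640036, 'rvec': array([ 1.26758345,  2.07010591, -1.10097822]), 'tvec': array([ 0.32361249, -0.2329804 ,  1.57312944]), 'shot': 1}
tray [(array([360., 222.]), 0.93)]
notch [(array([358., 225.]), 0.86)]
gate [(array([359., 214.]), 0.57)]
thumb_corner [(array([358., 212.]), 0.91)]
power_bank [(array([252., 184.]), 0.9), (array([335., 198.]), 0.8
[... 667 characters left out ...]
223.]), 0.68)]
home_face [(array([314., 250.]), 0.58)]
mug [(array([259., 295.]), 0.58)]
ornament [(array([278., 186.]), 0.66)]
wrist {'fovy': 60.34749884375545, 'cx': 322.8361945871028, 'cy': 199.43664429137013, 'k1': -0.04263479472611104, 'tool_from_camera': array([[ 4.85203142e-04, -9.64291713e-01, -2.64841947e-01,
         7.11076714e-02],
       [ 9.99999876e-01,  4.38213352e-04,  2.36509278e-04,
        -1.06517315e-03],
       [-1.12006660e-04, -2.64842029e-01,  9.64291806e-01,
        -1.33147794e-01],
       [ 0.00000000e+00,  0.00000000e+00,  0.00000000e+00,
         1.00000000e+00]]), 'shot': 3}
tray []
notch []
gate []
thumb_corner []
power_bank []
home_face []
mug []
ornament []
```

View pics/scene0.png

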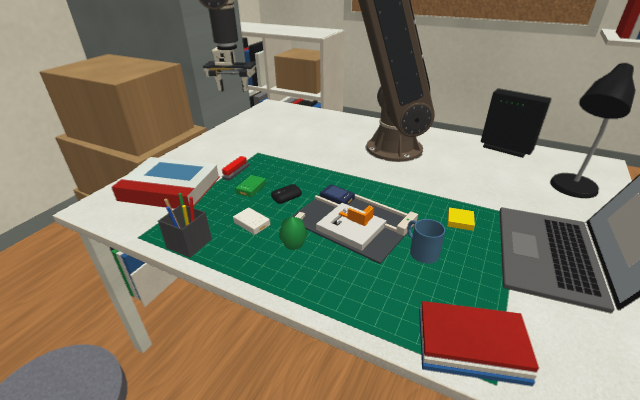

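View pics/side0.png

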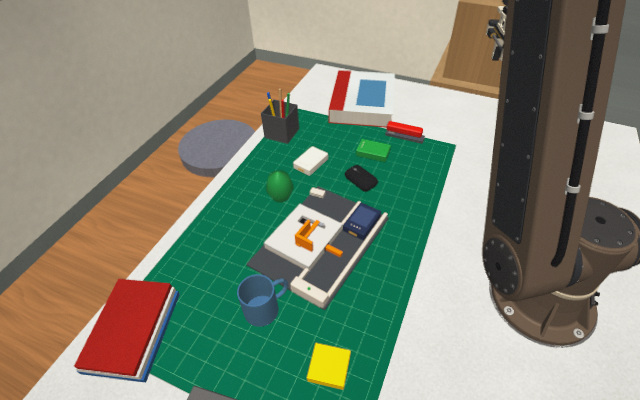

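View pics/wrist0.png

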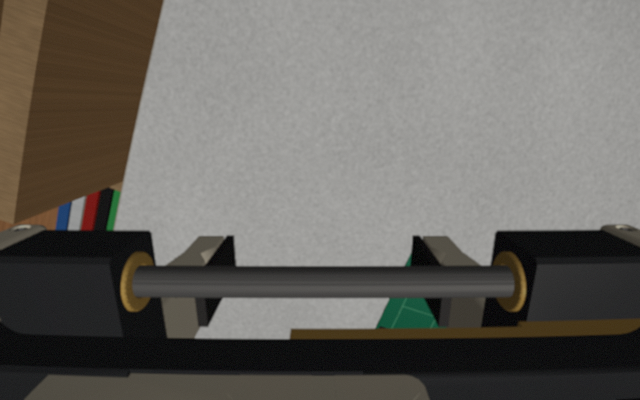

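```bash
python3 - <<'E'
import cv2
a=cv2.imread('pics/scene0.png')[150:290,220:460]; cv2.imwrite('pics/sc0z.png',cv2.resize(a,None,fx=3.3,fy=3.3,interpolation=cv2.INTER_CUBIC))
a=cv2.imread('pics/side0.png')[130:330,210:450]; cv2.imwrite('pics/si0z.png',cv2.resize(a,None,fx=3,fy=3,interpolation=cv2.INTER_CUBIC))
E
```

```text
(no output)
```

View pics/sc0z.png

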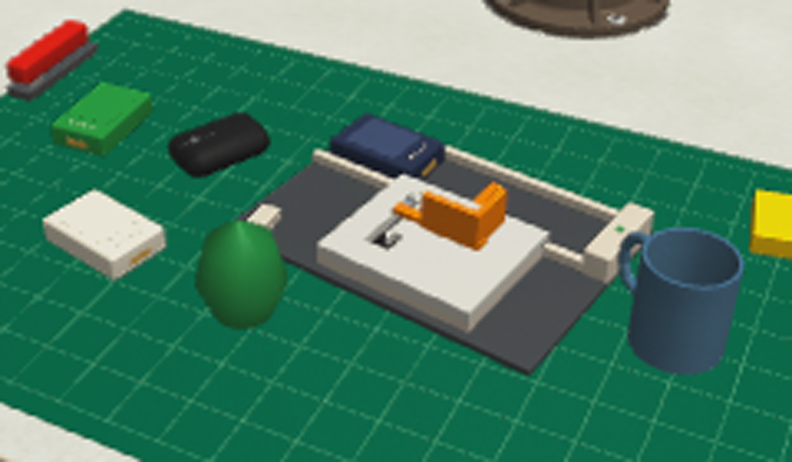

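View pics/si0z.png

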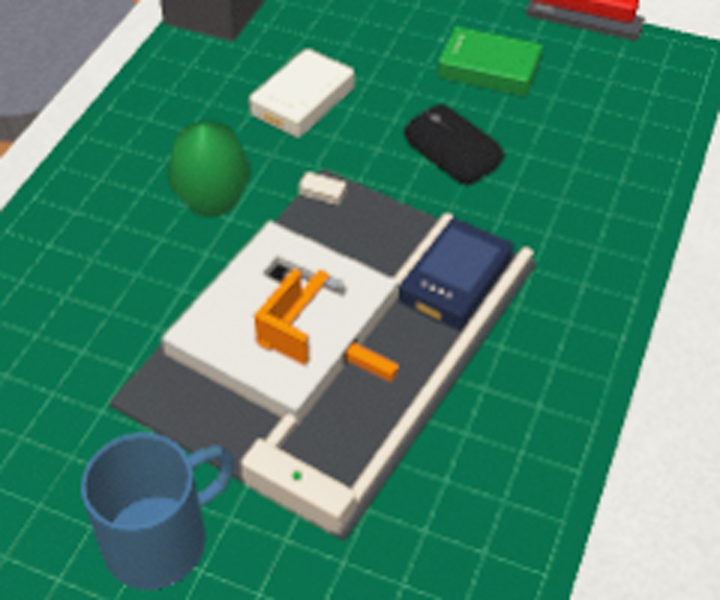

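The side and scene views both show the tray with its gate shut. The housing top corners sit around side (264,243), (301,205), (343,223) and (306,265), and the power bank is in the channel at about (362,223). I'll fit the tray pose from the housing corners in both views.

```bash
cat >> h.py <<'E'
def Tw(q,X):
    c,s=np.cos(q[2]),np.sin(q[2]); X=np.atleast_2d(X)
    return np.c_[q[0]+c*X[:,0]-s*X[:,1], q[1]+s*X[:,0]+c*X[:,1], X[:,2]]
def overlay(p,q,n,s=None,gate=0,thumb=0,bank=None,crop=None,f=1):
    im=cv2.cvtColor(p['frame'],cv2.COLOR_RGB2BGR).copy()
    if crop: x0,y0,x1,y1=crop
    else: x0=y0=0;y1,x1=im.shape[:2]
    im=cv2.resize(im[y0:y1,x0:x1],None,fx=f,fy=f,interpolation=cv2.INTER_CUBIC)
    def poly(P,col):
        P=np.array(P)/1000.; 
        a=(proj(p,Tw(q,P),s)-[x0,y0])*f+(f-1)/2
        cv2.polylines(im,[np.round(a*8).astype(np.int32)],False,col,1,cv2.LINE_AA,3)
    poly([[-8,-80,30],[130,-80,30],[130,80,30],[-8,80,30],[-8,-80,30]],(255,0,255))
    poly([[-80,-185,20],[-80,118,20]],(255,255,0)); poly([[-95,118,34],[-95,145,34]],(255,255,0))
    poly([[-80,118,8],[-8,118,8]],(0,255,255)); poly([[-80,-6,8],[-8,-6,8]],(0,255,255))
    g,h=gate*1000,thumb*1000
    poly([[50+g,-17+h,70],[50+g,35+h,70],[8+g,35+h,70]],(0,0,255))
    poly([[50+g,35+h,70],[50+g,35+h,34]],(0,0,255))
    if bank is not None: poly([[-77,bank-50,34],[-11,bank-50,34],[-11,bank+50,34],[-77,bank+50,34],[-77,bank-50,34]],(0,255,0))
    cv2.imwrite(f'pics/{n}.png',im)
E
python3 - <<'E'
from h import *
from scipy.optimize import least_squares
ps=grab_frame('side'); pc=grab_frame('scene')
W=np.array([[130,80,30],[130,-80,30],[-8,-80,30],[-8,80,30]])/1000
a=np.array([[163,340],[273,224],[400,278],[287,405]])/3.+[210,130]
b=np.array([[468,318],[320,243],[405,177],[547,236]])/3.3+[220,150]
def f(q): return np.r_[proj(ps,Tw(q,W))-a, proj(pc,Tw(q,W))-b].ravel()
x0=atz(ps,[306,242],.03); print(x0)
best=min((least_squares(f,[x0[0],x0[1],y]) for y in np.arange(-3,3,1)),key=lambda r:r.cost)
q=best.x;print(q,best.cost,f(q).round(1))
for nm in ['power_bank']:
  for p in (ps,pc):
    for d in recognise(p,nm): print(p['shot'],d['pixel'],atz(p,d['pixel'],.03))
overlay(ps,q,'si1',bank=-100,crop=(210,130,450,330),f=3); overlay(pc,q,'sc1',bank=-100,crop=(220,150,460,290),f=3.3)
E
```

```text
[0.5727673 0.0801405 0.03     ]
[ 0.5318999   0.06788392 -0.18924652] 12.338317458995311 [-1.4 -1.3 -1.2 -1.1 -1.3  1.7  1.3  1.9 -0.6 -1.7 -1.2 -0.5 -0.2 -1.5
  0.7 -1.1]
4 [312.4, 160.0] [ 0.68729195 -0.21753641  0.03      ]
4 [376.2, 147.1] [ 0.52358627 -0.35107525  0.03      ]
4 [308.6, 240.7] [0.56835995 0.07383655 0.03      ]
4 [318.7, 194.2] [ 0.61034031 -0.08845532  0.03      ]
5 [252.4, 220.2] [ 0.71670449 -0.21312426  0.03      ]
5 [253.2, 182.4] [ 0.53558615 -0.34010943  0.03      ]
5 [336.2, 197.7] [ 0.49461965 -0.03840504  0.03      ]
```

View pics/si1.png

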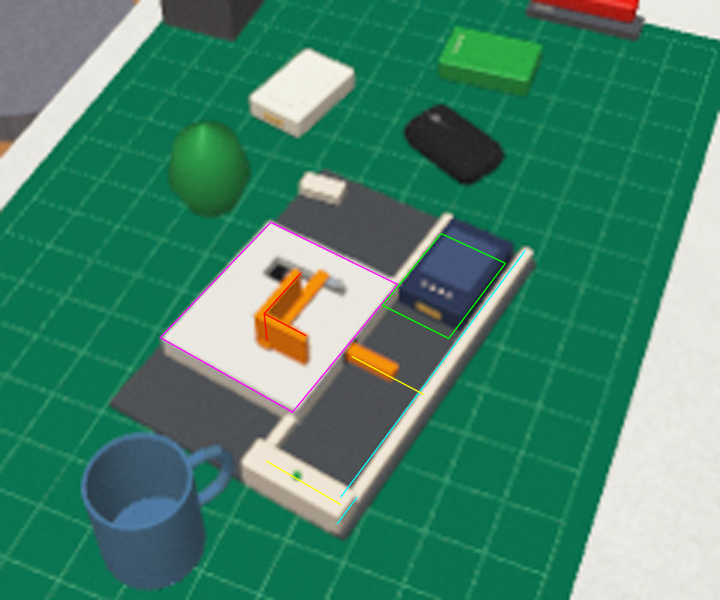

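View pics/sc1.png

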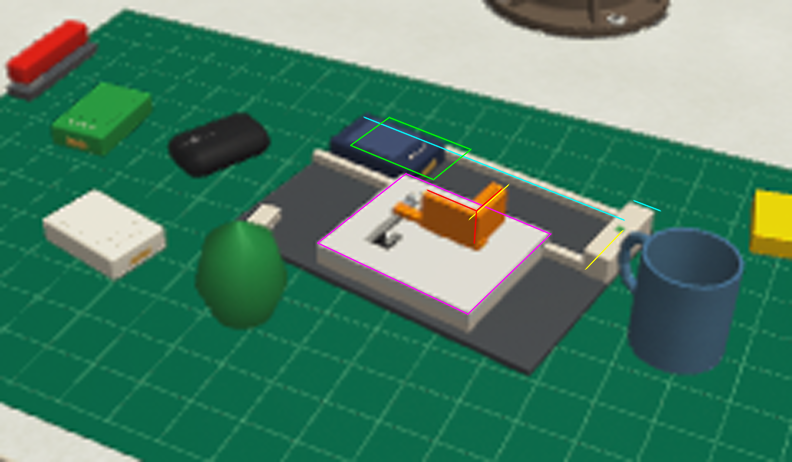

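The fit puts the tray at about (0.532, 0.068) with yaw -0.189, good to about 3 mm. I'll move to a hover above the thumb plate for a wrist view.

>>> step_arm(
  commands="-30 30 0 0 0 0;-40 40 0 0 0 0;-40 40 0 0 0 0;-40 40 0 0 0 0;-40 40 0 0 0 0;-40 40 0 0 0 0;-40 40 0 0 0 0;-40 40 0 0 0 0",
  jaw=0,
  grip_force=40,
)

```text
t: 2.55
eef_pos: [0.4166, -0.2354, 0.252]
ee_rot: [-3.141, 0.001, -2.793]
force: [1.3, 0.1, 0.3]
width: 0.0132
```

>>> step_arm(
  commands="-40 40 0 0 0 0;-40 40 0 0 0 0;-40 40 0 0 0 0;-40 40 0 0 0 0;-40 40 0 0 0 0;-35 35 0 0 0 0;0 0 0 0 0 0.18;0 0 0 0 0 0.18",
)

```text
t: 3.55
eef_pos: [0.5567, 0.065, 0.2513]
ee_rot: [-3.141, -0.0, 3.126]
force: [0.0, 0.1, -0.1]
width: 0.0001
```

>>> step_arm(
  commands="0 5 0 0 0 0.174;0 0 0 0 0 0",
)

```text
t: 3.8
eef_pos: [0.5567, 0.0693, 0.2516]
ee_rot: [3.142, 0.0, 2.958]
force: [1.0, 0.4, 0.8]
width: 0.0005
```

```bash
python3 - <<'E'
from h import *
s=get_state(); p=grab_frame('wrist'); print(s['eef_pos'],s['ee_rot'],s['t'])
import pickle; pickle.dump((s,p),open('w1.pkl','wb'))
save(p,'w1'); overlay(p,[.5319,.0679,-.1892],'w1o',s=s,bank=-115)
E
```

```text
[0.55667947 0.06931931 0.25163418] [3.14151374e+00 1.40986548e-04 2.95799096e+00] 3.8
```

View pics/w1o.png

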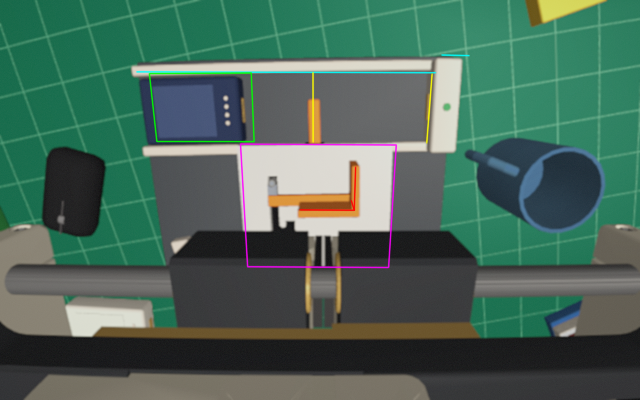

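View pics/w1.png

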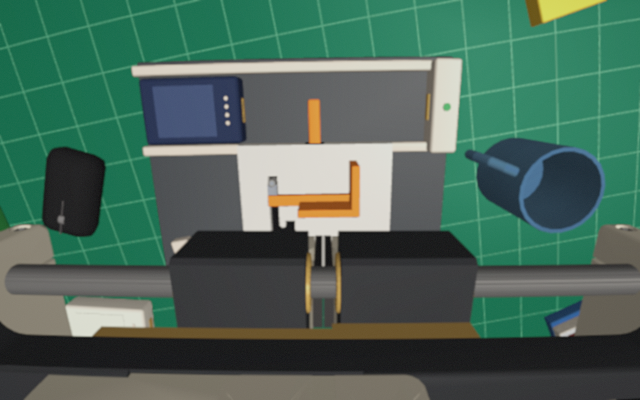

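```bash
python3 - <<'E'
import cv2
a=cv2.imread('pics/w1.png')[130:260,220:410]; cv2.imwrite('pics/w1z.png',cv2.resize(a,None,fx=4.2,fy=4.2,interpolation=cv2.INTER_CUBIC))
a=cv2.imread('pics/w1.png')[45:165,120:480]; cv2.imwrite('pics/w1y.png',cv2.resize(a,None,fx=2.2,fy=2.2,interpolation=cv2.INTER_CUBIC))
E
```

```text
(no output)
```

View pics/w1z.png

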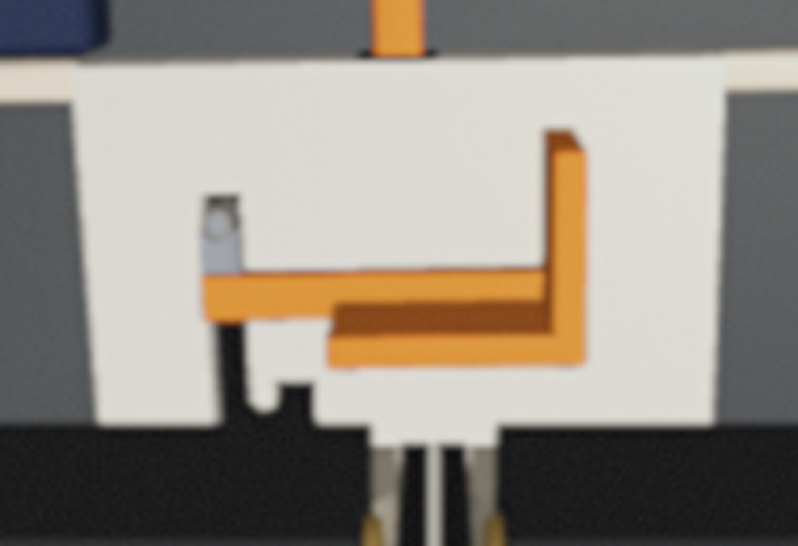

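View pics/w1y.png

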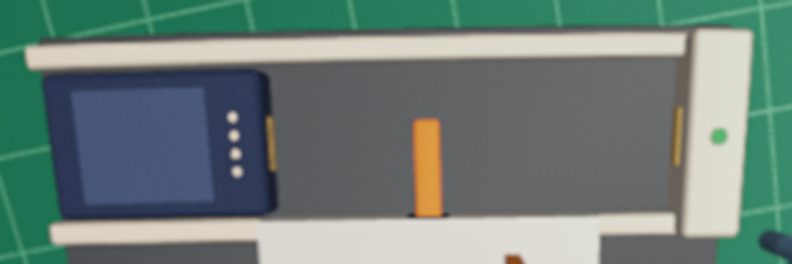

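```bash
python3 - <<'E'
from h import *
import pickle; s,p=pickle.load(open('w1.pkl','rb'))
from scipy.optimize import least_squares
Z=lambda x,y:[220+x/4.2,130+y/4.2]
Y=lambda x,y:[120+x/2.2,45+y/2.2]
W=np.array([[-8,-80,30],[-8,80,30],[50,35,70],[50,-17,70],[8,35,70],[-95,118,34],[-95,145,34]])/1000
a=np.array([Z(75,62),Z(726,56),Z(552,333),Z(330,334),Z(549,150),Y(692,30),Y(752,31)])
f=lambda q:(proj(p,Tw(q,W),s)-a).ravel()
r=least_squares(f,[.5319,.0679,-.1892]); q=r.x; print(q,f(q).reshape(-1,2).round(1))
c,sn=np.cos(q[2]),np.sin(q[2]); Ri=np.array([[c,sn],[-sn,c]])
for pt in [(46,78),(64,215),(268,74),(276,208)]:
    w=atz(p,Y(*pt),.034,s); print('bank corner tray mm',(Ri@(w[:2]-q[:2])*1000).round(1))
w=Ri@(s['eef_pos'][:2]-q[:2])*1000; print('tcp tray',w, 'yaw target',q[2]+np.pi)
overlay(p,q,'w1o2',s=s,bank=-115)
ps=grab_frame('side'); pc=grab_frame('scene')
overlay(ps,q,'si2',bank=-115,crop=(210,130,450,330),f=3)
E
```

```text
[ 0.53253322  0.06414225 -0.18616743] [[-1.2  0.4]
 [-0.7  2.3]
 [-1.3  1.7]
 [-2.7  1.3]
 [ 0.5  1.9]
 [ 2.5 -3.2]
 [ 3.  -3.1]]
bank corner tray mm [ -72. -170.]
bank corner tray mm [ -11.1 -169.2]
bank corner tray mm [-72.9 -70.2]
bank corner tray mm [-14.1 -69.7]
tcp tray [22.77078171  9.55693656] yaw target 2.955425222744237
```

View pics/w1o2.png

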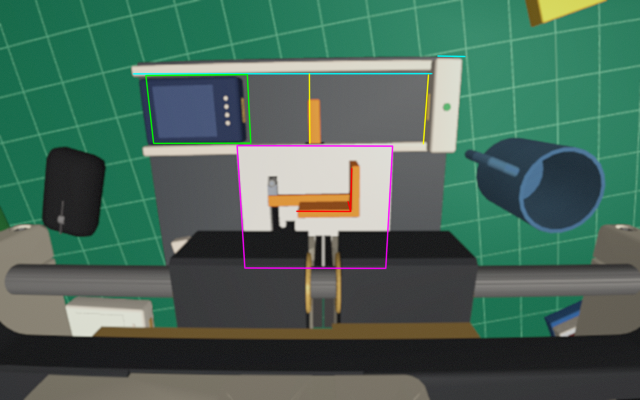

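View pics/si2.png

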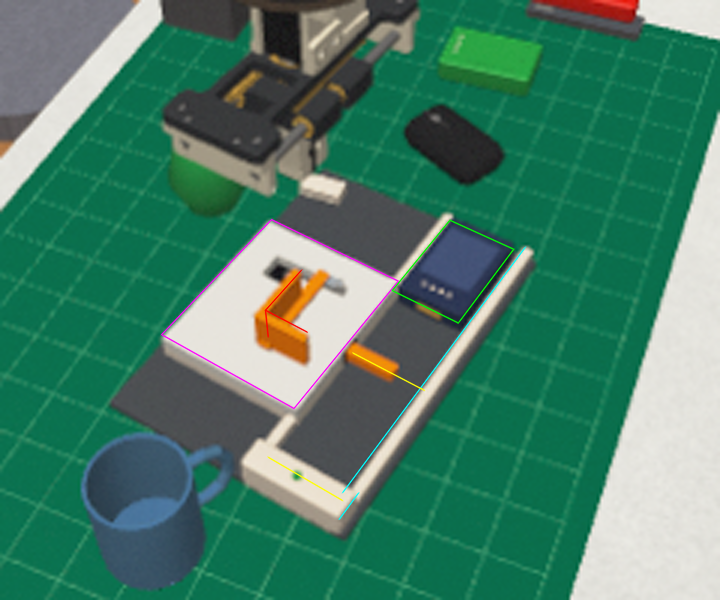

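The wrist view confirms the shape. The pin sits at the near end of the J slot, around (272,185), and the inner corner top is near (351,209). The fit is good to about 3 mm. I'll lower the closed fingers into the L.

>>> step_arm(
  commands="0 -3 40 0 0 0;0 0 40 0 0 0;0 0 40 0 0 0;0 0 30 0 0 0;0 0 20 0 0 0;0 0 11 0 0 0;0 0 0 0 0 0",
)

```text
t: 4.82
eef_pos: [0.5559, 0.0659, 0.0702]
ee_rot: [-3.141, -0.001, 2.957]
force: [-1.1, 0.3, 0.2]
width: 0.0002
```

```bash
python3 - <<'E'
from h import *
s=get_state(); p=grab_frame('wrist');ps=grab_frame('side'); print(s['eef_pos'],s['force'],s['t'])
save(p,'w2'); overlay(ps,[.5325,.0641,-.186],'si3',bank=-119,crop=(210,130,450,330),f=3)
E
```

```text
[0.55590284 0.06593227 0.07017193] [-1.13530171  0.32985545  0.22245316] 4.825
```

View pics/w2.png

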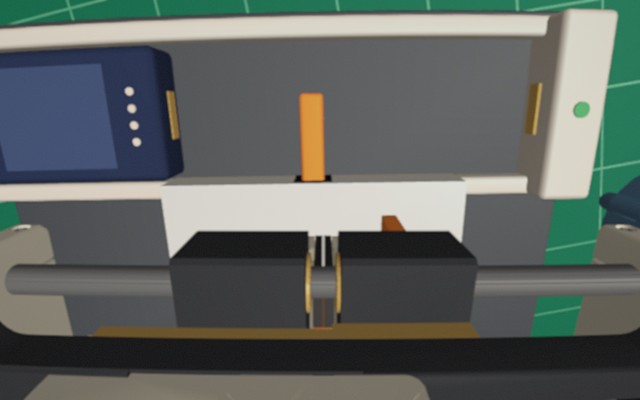

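View pics/si3.png

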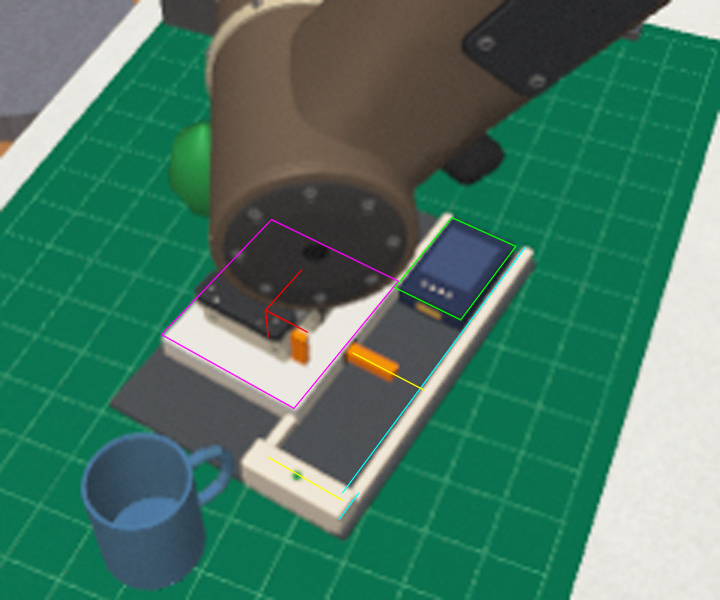

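The fingers are inside the L with no contact force. Next I push towards +x.

>>> step_arm(
  commands="-6 0 0 0 0 0;-6 0 0 0 0 0;-6 0 0 0 0 0;-6 0 0 0 0 0;-6 0 0 0 0 0;-6 0 0 0 0 0;-6 0 0 0 0 0;0 0 0 0 0 0",
)

```text
t: 5.92
eef_pos: [0.597, 0.0585, 0.0704]
ee_rot: [-3.141, -0.002, 2.956]
force: [-6.1, 3.6, 3.4]
width: 0.0006
```

>>> step_arm(
  commands="-6 0 0 0 0 0;-6 0 0 0 0 0;-6 0 0 0 0 0;-3 0 0 0 0 0;0 0 0 0 0 0",
)

```text
t: 6.55
eef_pos: [0.6171, 0.0549, 0.0703]
ee_rot: [-3.141, -0.002, 2.956]
force: [-7.9, 6.4, 5.2]
width: 0.0003
```

```bash
python3 - <<'E'
from h import *
s=get_state(); p=grab_frame('wrist');ps=grab_frame('side'); print(s['eef_pos'],s['force'],s['moment'],s['t'])
save(p,'w3'); overlay(ps,[.5325,.0641,-.186],'si4',bank=-119,gate=.043,crop=(210,130,450,330),f=3)
E
```

```text
[0.61705084 0.05490637 0.07026288] [-7.91983941  6.3542379   5.21037248] [1.93117395 2.63663287 0.15575617] 6.55
```

View pics/w3.png

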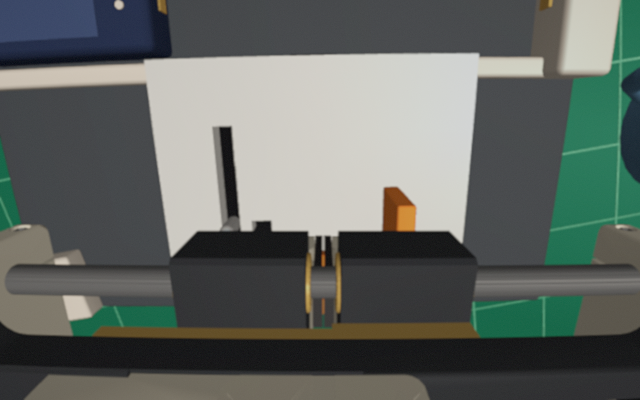

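View pics/si4.png

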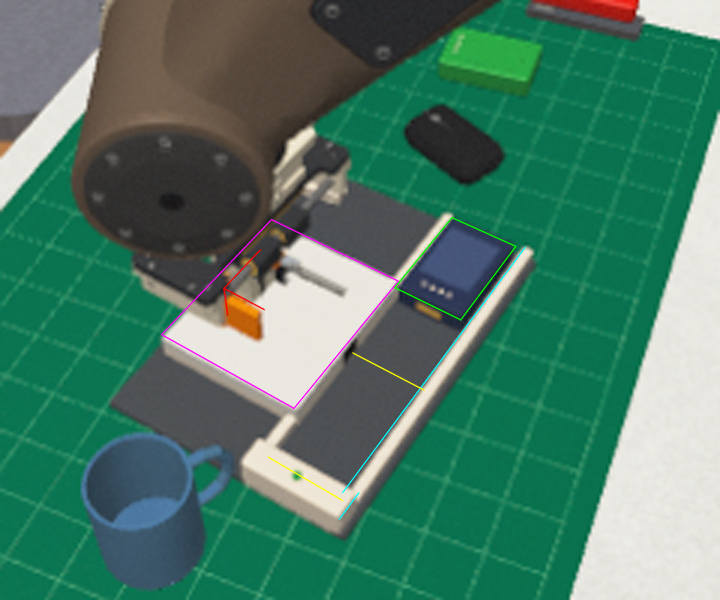

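>>> step_arm(
  commands="-4 0.5 0 0 0 0;-4 0.5 0 0 0 0;-3 0 0 0 0 0;-1 0 0 0 0 0;0 0 0 0 0 0",
)

```text
t: 7.28
eef_pos: [0.6283, 0.0532, 0.0702]
ee_rot: [-3.141, -0.004, 2.956]
force: [-8.5, 3.8, 5.0]
width: 0.0004
```

>>> step_arm(
  commands="-1 0 0 0 0 0;-1 0 0 0 0 0;0 0 0 0 0 0",
)

```text
t: 7.65
eef_pos: [0.6301, 0.0529, 0.0702]
ee_rot: [-3.141, -0.004, 2.956]
force: [-9.0, 3.8, 5.3]
width: 0.0004
```

>>> step_arm(
  commands="-1 0 0 0 0 0;-1 0 0 0 0 0;0 0 0 0 0 0",
)

```text
t: 8.02
eef_pos: [0.6319, 0.0526, 0.0701]
ee_rot: [-3.14, -0.004, 2.956]
force: [-10.1, 3.1, 6.8]
width: 0.0005
```

>>> step_arm(
  commands="-1 0 0 0 0 0;-1 0 0 0 0 0;0 0 0 0 0 0",
)

```text
t: 8.4
eef_pos: [0.6323, 0.0523, 0.0699]
ee_rot: [-3.14, -0.007, 2.956]
force: [-15.9, 6.2, 10.2]
width: 0.0004
```

>>> step_arm(
  commands="-1 0 0 0 0 0;0 0 0 0 0 0",
)

```text
t: 8.65
eef_pos: [0.6325, 0.0523, 0.0698]
ee_rot: [-3.14, -0.008, 2.956]
force: [-17.5, 7.8, 11.1]
width: 0.0003
```

The gate is at its hard stop, with the force rising while the position holds. I ease off slightly and go across.

>>> step_arm(
  commands="2 0 0 0 0 0;0 4 0 0 0 0;0 4 0 0 0 0;0 3 0 0 0 0;0 3 0 0 0 0;0 0 0 0 0 0",
)

```text
t: 9.4
eef_pos: [0.6344, 0.0657, 0.07]
ee_rot: [-3.139, -0.006, 2.956]
force: [-12.6, 2.1, 8.7]
width: 0.0005
```

>>> step_arm(
  commands="0 3 0 0 0 0;0 3 0 0 0 0;0 0 0 0 0 0",
)

```text
t: 9.78
eef_pos: [0.6351, 0.0706, 0.0695]
ee_rot: [-3.138, -0.007, 2.956]
force: [-12.8, -2.1, 7.0]
width: 0.0005
```

>>> step_arm(
  commands="0 2 0 0 0 0;0 2 0 0 0 0;0 0 0 0 0 0",
)

```text
t: 10.15
eef_pos: [0.6353, 0.0738, 0.0688]
ee_rot: [-3.137, -0.008, 2.955]
force: [-9.5, -4.4, 1.9]
width: 0.0004
```

```bash
python3 - <<'E'
from h import *
s=get_state(); p=grab_frame('wrist');ps=grab_frame('side'); print(s['eef_pos'],s['force'],s['moment'],s['t'])
save(p,'w4'); overlay(ps,[.5325,.0641,-.186],'si5',bank=-119,gate=.060,thumb=.016,crop=(210,130,450,330),f=3)
E
```

```text
[0.63531441 0.07379273 0.06883474] [-9.50690145 -4.39483496  1.87686867] [-1.51837731  3.72883256  0.04889362] 10.15
```

View pics/w4.png

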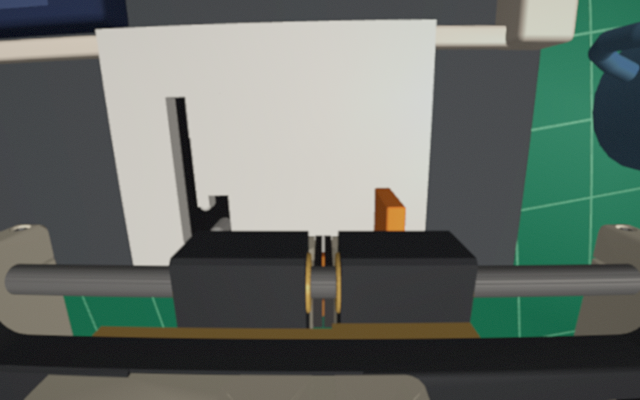

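View pics/si5.png

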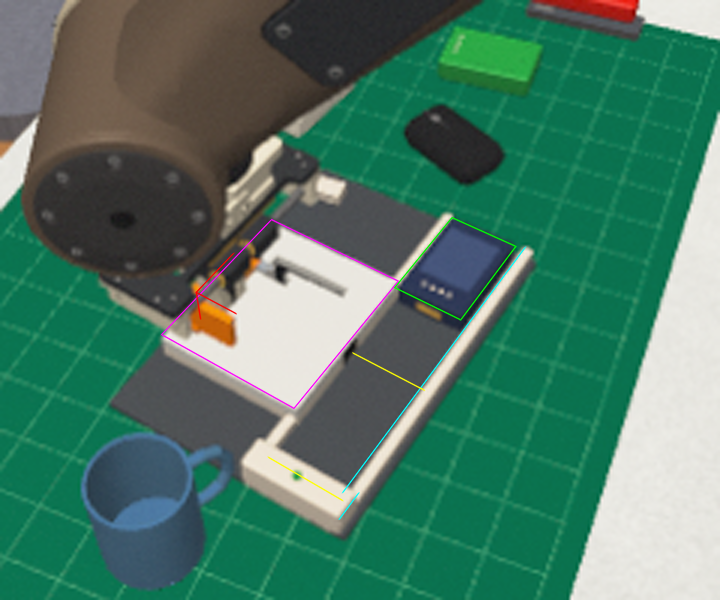

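In the wrist view the pin at about (222,225) lines up with the notch mouth at columns 212–229. I'll nudge 1 mm further across, then back off and let the spring take it in.

>>> step_arm(
  commands="0 1 0 0 0 0;3 0 0 0 0 0;3 0 0 0 0 0;3 0 0 0 0 0;3 0 0 0 0 0;0 0 0 0 0 0",
)

```text
t: 11.0
eef_pos: [0.6236, 0.0768, 0.0687]
ee_rot: [-3.137, -0.008, 2.955]
force: [-10.5, -5.7, 0.3]
width: 0.0008
```

>>> step_arm(
  commands="3 0 0 0 0 0;3 0 0 0 0 0;3 -2 0 0 0 0;3 -2 0 0 0 0;0 0 0 0 0 0",
)

```text
t: 11.62
eef_pos: [0.6153, 0.0775, 0.0708]
ee_rot: [3.141, 0.001, 2.956]
force: [0.2, -0.2, -0.3]
width: 0.0003
```

```bash
python3 - <<'E'
from h import *
s=get_state(); p=grab_frame('wrist');ps=grab_frame('side'); print(s['eef_pos'],s['force'],s['moment'],s['t'])
save(p,'w5'); overlay(ps,[.5325,.0641,-.186],'si6',bank=-119,gate=.048,thumb=.016,crop=(210,130,450,330),f=3)
E
```

```text
[0.6153261  0.07749928 0.07081498] [ 0.22382682 -0.2094909  -0.26011511] [-0.00551077 -0.02074868  0.03203145] 11.625
```

View pics/w5.png

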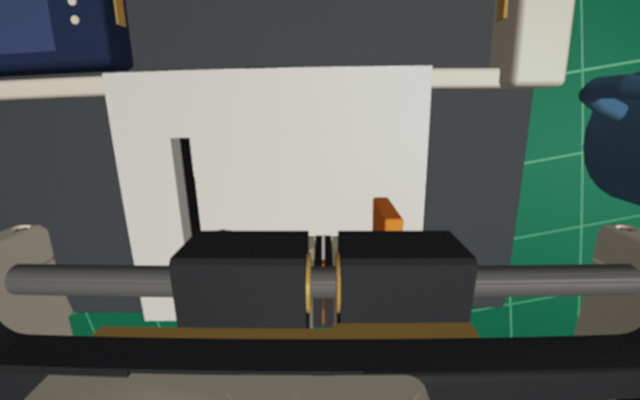

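View pics/si6.png

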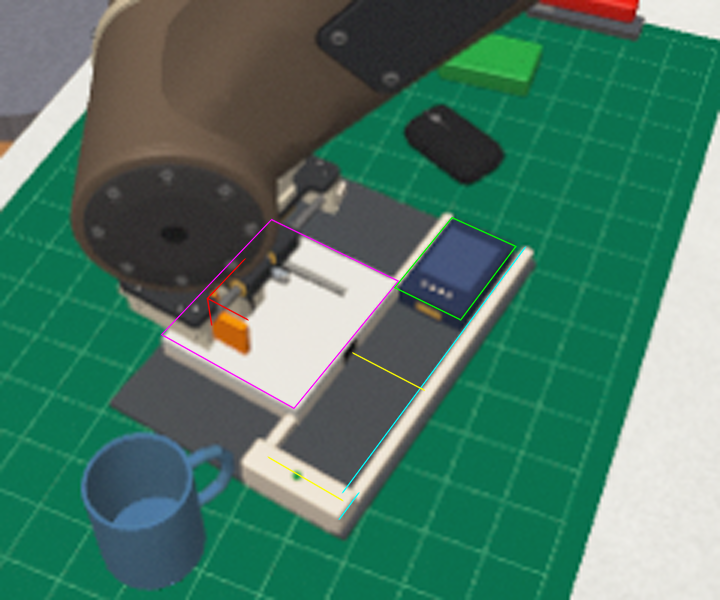

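The tool force is zero and the plate stays put, so the pin is parked. I'll clear the walls, lift and check.

>>> step_arm(
  commands="3 -2 0 0 0 0;0 0 -20 0 0 0;0 0 -40 0 0 0;0 0 -50 0 0 0;30 -30 -20 0 0 0;40 -40 0 0 0 0;40 -40 0 0 0 0;0 0 0 0 0 0",
)

```text
t: 12.72
eef_pos: [0.4802, -0.0136, 0.201]
ee_rot: [3.141, 0.0, 2.955]
force: [0.4, 0.3, -0.6]
width: 0.0003
```

```bash
python3 - <<'E'
from h import *
s=get_state(); p=grab_frame('wrist');ps=grab_frame('side'); print(s['eef_pos'],s['ee_rot'],s['force'],s['t'])
q=[.5325,.0641,-.186]
overlay(p,q,'w6',s=s,bank=-119,gate=.048,thumb=.016)
overlay(ps,q,'si7',bank=-119,gate=.048,thumb=.016,crop=(210,130,450,330),f=3)
c,sn=np.cos(q[2]),np.sin(q[2]); Ri=np.array([[c,sn],[-sn,c]])
for n in ['mouse','ornament','mug']:
    for d in recognise(ps,n)[:2]:
        w=atz(ps,d['pixel'],.02); print(n,d,w,Ri@(w[:2]-q[:2])*1000)
print('tcp tray',Ri@(s['eef_pos'][:2]-q[:2])*1000)
E
```

```text
[ 0.48024971 -0.01357556  0.20103003] [3.14086796e+00 3.37215028e-05 2.95491012e+00] [ 0.40200215  0.29581724 -0.5722494 ] 12.725
mouse {'pixel': [370.4, 182.9], 'conf': 0.8} [ 0.49178929 -0.19724289  0.02      ] [   8.32145538 -264.3638037 ]
ornament {'pixel': [281.1, 187.2], 'conf': 0.73} [ 0.72807547 -0.08257546  0.02      ] [ 219.32675345 -107.97792627]
mug {'pixel': [256.2, 295.7], 'conf': 0.97} [0.61818196 0.25958006 0.02      ] [ 48.05409433 207.95348993]
tcp tray [-36.98457563 -85.99841186]
```

View pics/w6.png

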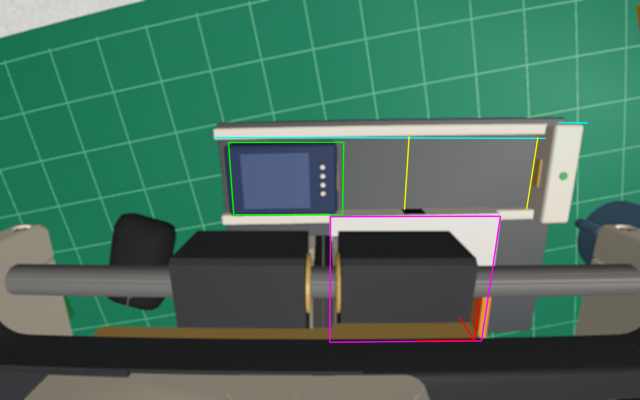

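View pics/si7.png

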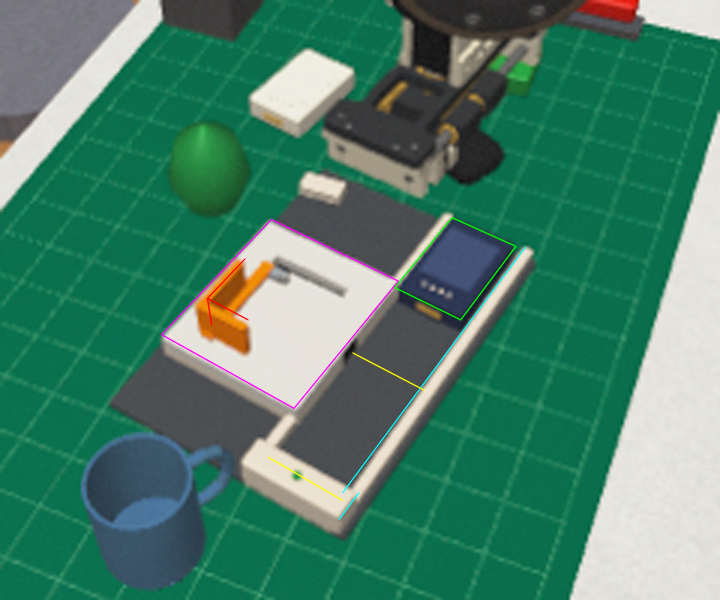

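The gate is parked: in the side view the plate overlaps the predicted parked position and the pin is at the notch. Next I turn the gripper and go behind the power bank.

>>> step_arm(
  commands="0 0 0 0 0 -0.175;0 0 0 0 0 -0.175;0 0 0 0 0 -0.175;0 0 0 0 0 -0.175;0 0 0 0 0 -0.175;0 0 0 0 0 -0.175;0 0 0 0 0 -0.175;0 0 0 0 0 -0.175",
)

```text
t: 13.98
eef_pos: [0.4842, -0.0113, 0.2]
ee_rot: [3.141, -0.001, -1.92]
force: [-0.2, -0.7, 1.1]
width: 0.0002
```

>>> step_arm(
  commands="0 0 0 0 0 -0.171;25 2 0 0 0 0;40 3 0 0 0 0;34 2 0 0 0 0;10 0 30 0 0 0;0 0 40 0 0 0;0 0 0 0 0 0",
)

```text
t: 14.85
eef_pos: [0.4551, -0.1178, 0.128]
ee_rot: [3.135, -0.002, -1.756]
force: [0.5, 0.1, 0.9]
width: 0.0003
```

```bash
python3 - <<'E'
from h import *
s=get_state(); p=grab_frame('wrist');ps=grab_frame('side'); print(s['eef_pos'],s['ee_rot'],s['force'],s['t'])
q=[.5325,.0641,-.186]
overlay(p,q,'w7',s=s,bank=-119,gate=.048,thumb=.016)
overlay(ps,q,'si8',bank=-119,gate=.048,thumb=.016,crop=(210,130,450,330),f=3)
c,sn=np.cos(q[2]),np.sin(q[2]); Ri=np.array([[c,sn],[-sn,c]])
print('tcp tray',Ri@(s['eef_pos'][:2]-q[:2])*1000)
E
```

```text
[ 0.45506915 -0.11776954  0.12804497] [ 3.13531809e+00 -1.89336224e-03 -1.75621517e+00] [0.50812285 0.05884124 0.93948953] 14.85
tcp tray [ -42.46228527 -193.05186108]
```

View pics/w7.png

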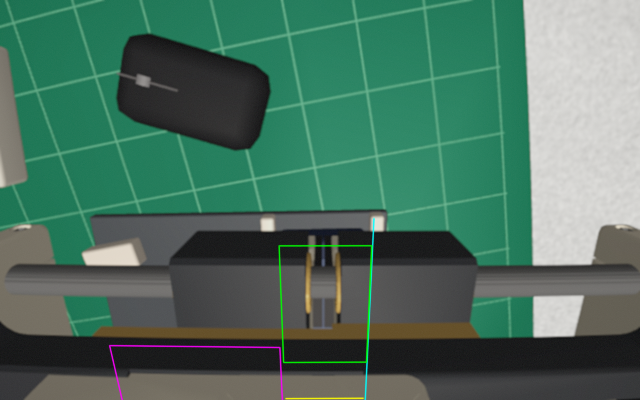

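View pics/si8.png

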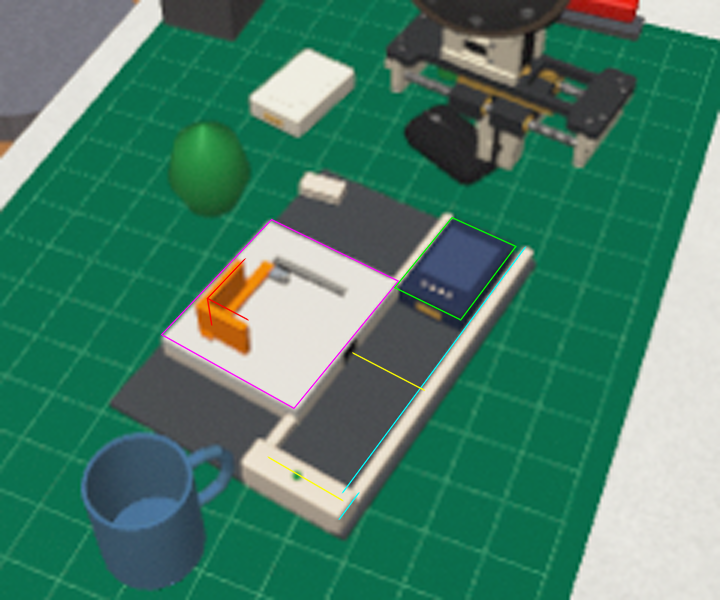

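>>> step_arm(
  commands="2 1 40 0 0 0;0 0 25 0 0 0;0 0 15 0 0 0;0 0 5 0 0 0;0 0 0 0 0 0",
)

```text
t: 15.58
eef_pos: [0.4562, -0.1192, 0.0464]
ee_rot: [-3.14, 0.0, -1.755]
force: [0.6, 0.4, -0.5]
width: 0.0004
```

```bash
python3 - <<'E'
from h import *
s=get_state(); p=grab_frame('wrist');ps=grab_frame('side'); print(s['eef_pos'],s['ee_rot'],s['force'],s['t'])
save(p,'w8')
q=[.5325,.0641,-.186]
overlay(ps,q,'si9',bank=-119,gate=.048,thumb=.016,crop=(210,130,450,330),f=3)
c,sn=np.cos(q[2]),np.sin(q[2]); Ri=np.array([[c,sn],[-sn,c]])
print('tcp tray',Ri@(s['eef_pos'][:2]-q[:2])*1000)
E
```

```text
[ 0.45617843 -0.11918304  0.04643425] [-3.14034400e+00  2.71624325e-04 -1.75516263e+00] [ 0.62813674  0.39561472 -0.53497234] 15.575
tcp tray [ -41.11073773 -194.2358441 ]
```

View pics/w8.png

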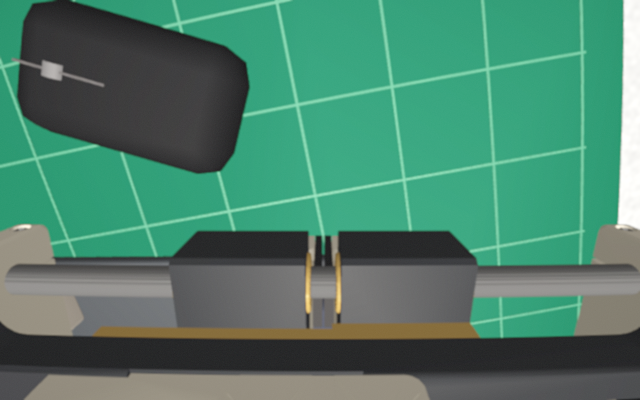

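View pics/si9.png

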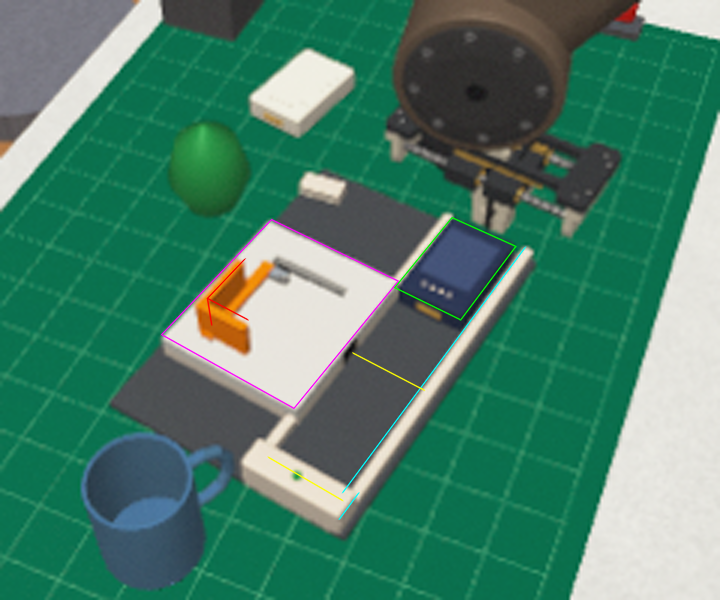

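>>> step_arm(
  commands="-6 2 0 0 0 0;-6 1 0 0 0 0;-4 0 0 0 0 0;-6 0 0 0 0 0;-8 0 0 0 0 0;-10 0 0 0 0 0;-10 0 0 0 0 0;0 0 0 0 0 0",
)

```text
t: 16.68
eef_pos: [0.4619, -0.0688, 0.0455]
ee_rot: [-3.141, 0.0, -1.755]
force: [0.4, 0.1, 0.0]
width: 0.0005
```

>>> step_arm(
  commands="-6 0 0 0 0 0;-10 0 0 0 0 0;-12 0 0 0 0 0;-12 0 0 0 0 0;-12 0 0 0 0 0;-10 0 0 0 0 0;-6 0 0 0 0 0;0 0 0 0 0 0",
)

```text
t: 17.68
eef_pos: [0.4743, -0.0024, 0.0456]
ee_rot: [-3.141, 0.0, -1.755]
force: [0.1, -0.8, -0.4]
width: 0.0005
```

```bash
python3 - <<'E'
from h import *
s=get_state(); ps=grab_frame('side'); print(s['eef_pos'],s['ee_rot'],s['force'],s['t'])
q=[.5325,.0641,-.186]
c,sn=np.cos(q[2]),np.sin(q[2]); Ri=np.array([[c,sn],[-sn,c]])
t=Ri@(s['eef_pos'][:2]-q[:2])*1000;print('tcp tray',t)
overlay(ps,q,'si10',bank=t[1]+59.5,gate=.048,thumb=.016,crop=(210,130,450,330),f=3)
E
```

```text
[ 0.4743377  -0.00235165  0.04564989] [-3.14107655e+00  3.68644321e-04 -1.75508072e+00] [ 0.11178114 -0.77989468 -0.36794892] 17.675
tcp tray [-44.8702438  -76.06139756]
```

View pics/si10.png

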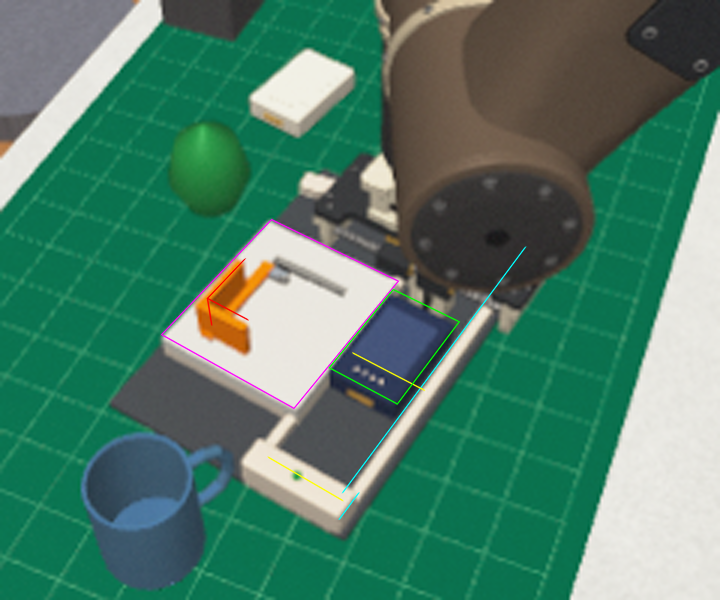

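>>> step_arm(
  commands="-6 0 0 0 0 0;-10 0 0 0 0 0;-12 0 0 0 0 0;-12 0 0 0 0 0;-12 0 0 0 0 0;-10 0 0 0 0 0;-6 0 0 0 0 0;0 0 0 0 0 0",
)

```text
t: 18.73
eef_pos: [0.4869, 0.0646, 0.0456]
ee_rot: [-3.141, 0.001, -1.755]
force: [-0.4, -0.3, 0.2]
width: 0.0002
```

>>> step_arm(
  commands="-3 0 0 0 0 0;-3 0 0 0 0 0;-2 0 0 0 0 0;-1 0 0 0 0 0;0 0 0 0 0 0",
)

```text
t: 19.35
eef_pos: [0.4881, 0.0729, 0.0456]
ee_rot: [-3.142, 0.0, -1.756]
force: [-0.6, -1.7, 0.5]
width: 0.0003
```

```bash
python3 - <<'E'
from h import *
s=get_state(); ps=grab_frame('side'); print(s['eef_pos'],s['ee_rot'],s['force'],s['t'])
q=[.5325,.0641,-.186]
c,sn=np.cos(q[2]),np.sin(q[2]); Ri=np.array([[c,sn],[-sn,c]])
t=Ri@(s['eef_pos'][:2]-q[:2])*1000;print('tcp tray',t)
overlay(ps,q,'si11',bank=t[1]+59.5,gate=.048,thumb=.016,crop=(210,130,450,330),f=3)
E
```

```text
[0.48812805 0.07285326 0.04556283] [-3.14157739e+00  8.31782099e-05 -1.75576350e+00] [-0.60809109 -1.71254772  0.53106342] 19.35
tcp tray [-45.22535372   0.39660436]
```

View pics/si11.png

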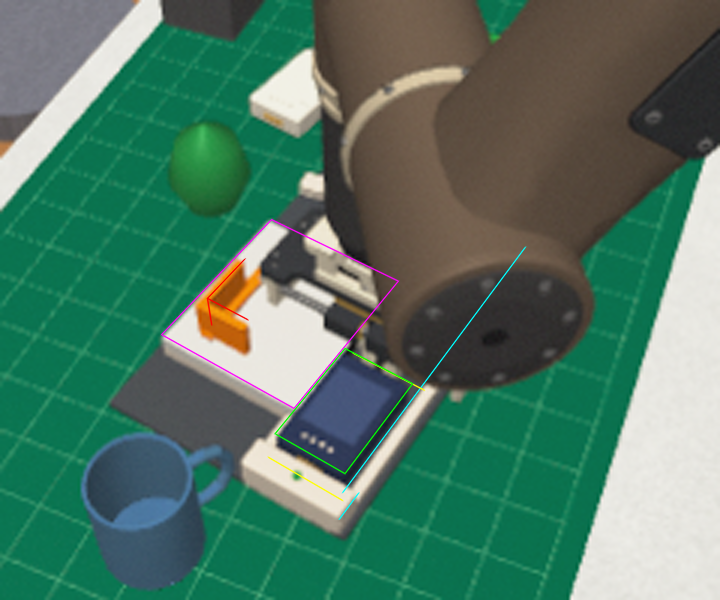

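>>> step_arm(
  commands="-2 0 0 0 0 0;-2 0 0 0 0 0;0 0 0 0 0 0",
)

```text
t: 19.77
eef_pos: [0.489, 0.077, 0.0455]
ee_rot: [-3.141, 0.0, -1.756]
force: [-1.7, -0.7, 0.8]
width: 0.0005
```

>>> step_arm(
  commands="-1.5 0 0 0 0 0;-1.5 0 0 0 0 0;0 0 0 0 0 0",
)

```text
t: 20.15
eef_pos: [0.4892, 0.0791, 0.0455]
ee_rot: [3.141, -0.001, -1.756]
force: [-0.1, -5.7, 1.9]
width: 0.0007
```

>>> step_arm(
  commands="-1.5 0 0 0 0 0;0 0 0 0 0 0",
)

```text
t: 20.4
eef_pos: [0.4889, 0.0794, 0.0455]
ee_rot: [3.14, -0.003, -1.756]
force: [1.7, -11.8, 3.7]
width: 0.0005
```

>>> step_arm(
  commands="-1.5 0 0 0 0 0;0 0 0 0 0 0",
)

```text
t: 20.65
eef_pos: [0.4887, 0.0795, 0.0455]
ee_rot: [3.139, -0.005, -1.756]
force: [2.8, -18.6, 5.9]
width: 0.0001
```

```bash
python3 - <<'E'
from h import *
s=get_state(); ps=grab_frame('side'); print(s['eef_pos'],s['ee_rot'],s['force'],s['t'])
q=[.5325,.0641,-.186]
c,sn=np.cos(q[2]),np.sin(q[2]); Ri=np.array([[c,sn],[-sn,c]])
t=Ri@(s['eef_pos'][:2]-q[:2])*1000;print('tcp tray',t)
im=cv2.cvtColor(ps['frame'],cv2.COLOR_RGB2BGR)[220:320,260:380]; cv2.imwrite('pics/si12.png',cv2.resize(im,None,fx=6,fy=6,interpolation=cv2.INTER_CUBIC))
E
```

```text
[0.4886919  0.07954591 0.04552204] [ 3.13915842 -0.00499687 -1.75570726] [  2.84994554 -18.64975982   5.85448772] 20.65
tcp tray [-45.90889494   7.07809559]
```

View pics/si12.png

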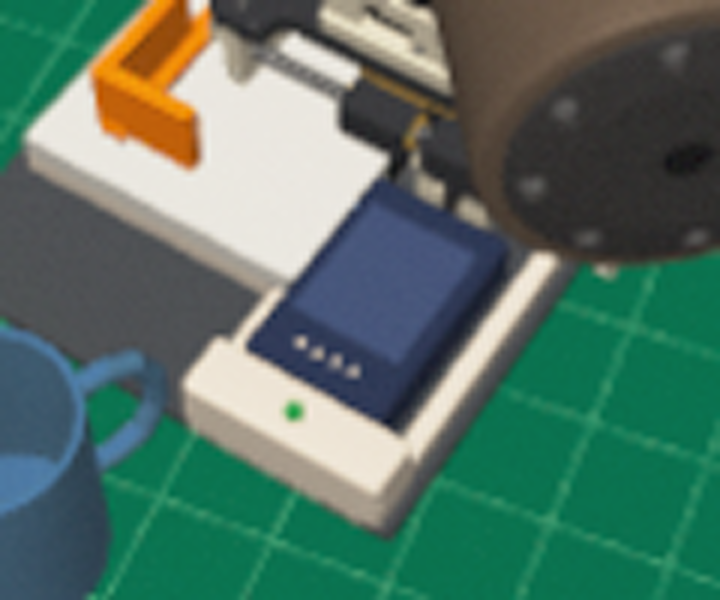

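The bank is hard against the end block: the force climbs to about 19 N while the position holds. I'll back off, lift and verify.

>>> step_arm(
  commands="4 0 0 0 0 0;10 0 0 0 0 0;20 0 0 0 0 0;10 0 -30 0 0 0;0 0 -50 0 0 0;30 0 -50 0 0 0;40 0 -30 0 0 0;0 0 0 0 0 0",
)

```text
t: 21.7
eef_pos: [0.4693, -0.0314, 0.2081]
ee_rot: [-3.137, 0.003, -1.758]
force: [0.2, 0.4, -0.5]
width: 0.0002
```

```bash
python3 - <<'E'
from h import *
s=get_state(); ps=grab_frame('side');pc=grab_frame('scene'); p=grab_frame('wrist'); print(s['eef_pos'],s['force'],s['t'])
q=[.5325,.0641,-.186]
overlay(ps,q,'si13',bank=68,gate=.048,thumb=.016,crop=(210,130,450,330),f=3)
save(p,'w9')
im=cv2.cvtColor(pc['frame'],cv2.COLOR_RGB2BGR)[140:290,220:470]; cv2.imwrite('pics/sc13.png',cv2.resize(im,None,fx=3.2,fy=3.2,interpolation=cv2.INTER_CUBIC))
E
```

```text
[ 0.46930131 -0.03140869  0.20809943] [ 0.16151987  0.3688463  -0.48889555] 21.7
```

View pics/si13.png

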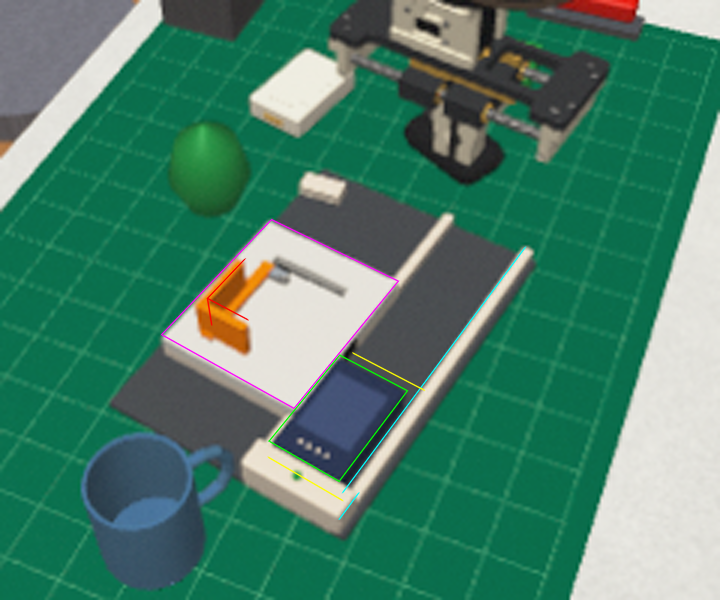

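View pics/sc13.png

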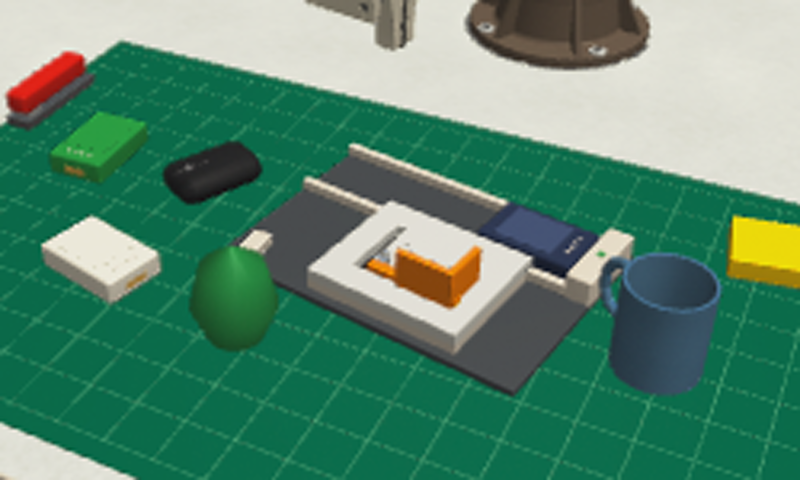

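View pics/w9.png

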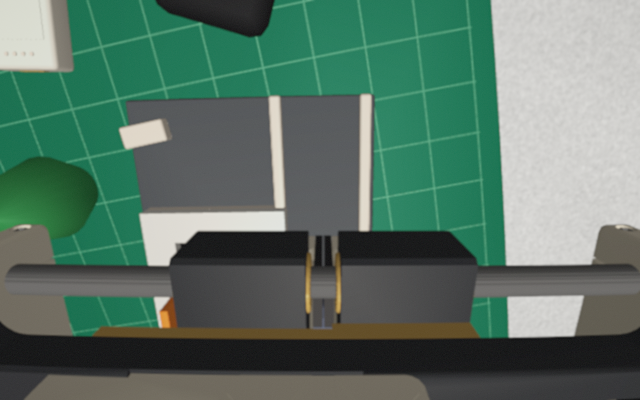

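```bash
python3 -c "
from station import *
print(job_done())"
```

```text
the job is handed in; nothing more can be done
None
```

The gate is parked open and the power bank sits against the charging end. I handed the job in at about 22 s of the 48 s allowed.

- **Gate:** With closed fingers I pushed the orange thumb plate to its hard stop (about 17 N), then across and back. The pin dropped into the holding notch. After I let go, the force on the tool was zero. The plate stayed at the expected parked position (gate about 0.048, thumb about 0.016) in every later picture.
- **Power bank:** I slid it along the channel without lifting it. At the end the push force rose to about 19 N while the position held still. The final side picture, taken after the fingers were withdrawn, shows it against the end block. It matches the predicted home outline (origin y = 68 mm) to within the roughly 3 mm accuracy of my tray fit.
- **Other items:** The mug, mouse, notes, stapler, ornament, eraser and the green and white look-alikes look unmoved in the final pictures. I checked this by eye, not by measuring. The arm ended clear of everything.
- **Disagreement:** My tray position from the fixed cameras and the one from the wrist camera differed by about 4 mm along the channel. I therefore used the contact forces, not the fitted position, to decide when the gate and the bank had reached their stops.

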